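# Hang the pitted bearing on the drip hook to drain

## Robot

A 6-joint arm with a two-finger parallel gripper is mounted at the origin on the work surface. World frame = base frame: x ahead of the robot, y to its left, z up, the work surface at z = 0. Lengths are in m, angles in degrees, forces in N, time in s.
With the tool pointing down it reaches from about 0.35 to 0.775 m from the base axis. Payload 5.5 kg.
Tool frame: the origin (TCP) lies at the very end of the fingers, on their centre line; the grasp point (between the pads) lies 19 mm behind it; x points along the fingers, y is the direction in which the jaws open and shut, and the axes are right-handed (so a half turn about x gives the same grasp; the last joint's range is limited). The gripper opens to 85 mm and grips with 20 to 120 N. Pads are 22 mm wide; open, the fingers measure 114 mm over their backs; the gripper's body (76 mm by 85 mm) begins 54 mm behind the grasp point. The pads swing forward as they close: fully open they stand 13 mm farther back than shut.
Start: joints at [-7.998, 17.945, 2.641, 74.691, 0, 82.002], TCP at [0.575, -0, 0.231] pointing down, gripper open.
Joint ranges: [-158.12, 158.12], [-49.38, 96.58], [-58.88, 72.47], [-126.05, 133.96], [-84.25, 85.87], [-180, 180]. Speed limits (degrees/s): [147.25, 147.25, 180, 180, 180, 180].

## Interface

Orientations are given as [roll, pitch, yaw] about the fixed x, y, z axes, in that order (R = Rz(yaw) Ry(pitch) Rx(roll)).
In Python, from station import robot gives the robot as it stands.
- The arm moves only by the tool arm_command, never from a script. Its argument "series" is a list of rows, each a list of 3 entries, a list of its own where there are three numbers: the finger opening in mm, from 0 to 85.4, then the shift along the world's x, y, z in mm, then the turn about the world's z in rad. In form: [[fingers, [tx, ty, tz], turn], ...]. A call has 1 to 20 rows; each row is the pose to reach, as a shift and turn from the pose measured when the call began; what a row does not reach only later rows make up. A row lasts 1/12 s, in which the tool goes at most 41.7 mm and 7.16 degrees, less where a joint would pass 70% of its speed; a pose out of reach is approached as far as the arm can. A call with a gripper value outside its range is refused whole. The fingers move at their own pace and stop on an object; "grip_force" is the grip in N (left out, the last holds). Time passes only in rows, so rows that repeat a pose let the fingers close. It gives the time, the measured TCP pose, the force and the opening at its end, in the units of the state.
- robot.state(): the state, without advancing time (a new reading comes with each control period).
- robot.snapshot(name): name is "scene" or "side" or "wrist"; returns a dict with "img" (420x560x3 uint8, red, green, blue), "vertical_fov" (degrees; the focal length in pixels is half the picture's height over the tangent of half this angle, whatever the lens; pixels are square), "cx", "cy" (the principal point, pixels), "k1" (the pictures are not rectified: a ray, as slopes to the right and down, at radius r is drawn at 1 + k1 r^2 times it, then the intrinsics apply), "rvec" (rotation vector, rad) and "tvec" (3), from world to camera coordinates, as OpenCV has them. Camera axes: x right, y down, z forward; pixel columns grow to the right and rows downward; lengths in m; the calibration is good to about 2 mm. A picture is of the moment at which its call begins. There is no depth.
- robot.hand_in(): hands the job in, once; it reports no verdict.
The state is a dict: "time_s": time; "joint_positions": joint angles; "joint_velocities": joint speeds; "joint_efforts": joint torques, N m; "position": TCP position; "tool_rot": TCP orientation; "contact_force": force on the tool from outside, world axes, zero at the start; "ft_torque": the same for the moment, N m; "width": finger opening in m.
Only numpy, scipy, OpenCV 4.12 (cv2) and the standard library are available. Lean on these libraries where they do the work, as an engineer would, in place of code of your own. Each camera call takes 0.05 s, during which the arm holds its last target.

## Task

Press the tipped-up drip bin back down level on its stop, then take the small pitted ball bearing that stands in the V-cradle and hang it on the drip hook above the bin: bring it in sideways over the upturned nose and let it down into the throat until the hook carries it. Before you let go, tug it lightly outwards against the nose to make sure it is caught; then release it and leave it hanging. Be gentle with the light hook, whose height you must find by eye or touch, and leave everything else on the counter where it is.

Things in the scene. Friction and masses are not known exactly. Their poses are not given: they have to be found in the camera images.
- bearing_center (a point): centre of the small pitted steel ball bearing: a plain ring, 52 mm outside diameter, 25 mm bore, 15 mm wide, 0.10 to 0.18 kg, standing on edge in the V-cradle with its centre about 49 mm above the counter. The point's x axis is the bearing's axis (level, along the V). It can be gripped across its 52 mm diameter from above
- vcradle: fixed steel V-cradle, 60 mm long in x (along the V), 32 mm high; in y it reaches 25 mm to either side at its foot (8 mm thick), 23 mm above that; origin at the centre of its underside on the counter
- stand: fixed steel drain stand with bin and hook. Origin on the counter straight below the middle of the hook's throat; z up; the hook opens towards -x and lies in the plane y = 0. Base plate x -135 to +105 mm, y +-75 mm. Bin cheeks at y = +-70 mm, x -47 to -3 mm, below z = 112 mm. The hook is light: never push or pull on it through the bearing with more than 20 N
- throat_low (a point): fixed mark on the stand: middle of the throat floor's upper face IF the hook is clamped lowest (z = 215 mm). The real hook is clamped, rigid, anywhere from 0 to 40 mm above this, different each time and not reported. Throat floor level from back leg (x = +11 mm) to nose (x = -11 mm): 22 mm free. Hung there, the bearing's centre is 12.5 mm below the floor's upper face, its axis along x
- stem_clamp (a point): top of the stand's stem clamp (30 mm wide), at x = +75 mm, z = 151 mm. Hook: one bent 8 mm round bar. From here a vertical stem rises to a level arm that runs towards -x; the arm's top is 12 mm above the throat floor's upper face. At x = +15 mm (bar centre) it turns down to the floor; the nose at the end, nearly upright, has its round top 9 mm above the floor, at x = -16 mm, outer face x = -21 mm
- bin (a joint): tilt of the sheet-metal bin about its level pivot (rad): 0 = level on its stop (rigid), grows as the end with the thumb tab (-x end) tips up, at most 0.7. A stiff pivot: it stays where it is left; 2 to 3 N on the tab moves it. Bin 140 mm long in x, 120 mm wide, 75 mm deep, rim 30 mm above the pivot
- bin_tab (a point): middle of the upper face of the bin's thumb tab, a flat lug 24 mm by 50 mm on the rim at its -x end; moves with the bin; 83 mm from the pivot in the bin's -x and 30 mm above it when level (125 mm above the counter)
- bin_hinge (a point): the bin's pivot axis (runs along the stand's y) at the middle of the bin; 25 mm to -x of the stand's origin and 95 mm above the counter
- large_bearing: bystander: a larger ball bearing, 90 mm across and 23 mm thick, lying flat; origin at the centre of its underside
- sight_cup: bystander: green glass sight cup, 56 mm across, 70 mm high, open at the top; origin at the centre of its underside
- fitting_block: bystander: brass grease fitting block, 44 x 32 x 28 mm with two nipples on top (47 mm high in all); origin at the centre of its underside
- pin_spanner: bystander: flat steel pin spanner, about 200 mm long in x, 6 mm thick; origin on the counter near its middle
- seal_driver: bystander: white nylon seal driver, 52 mm across at the foot, 96 mm high, standing; origin at the centre of its underside
- grease_tin: bystander: plain closed tin, 76 mm across, 100 mm high; origin at the centre of its underside
Mind the look-alikes: they are no part of the job. Leave any red or yellow look-alike of the part that bears bearing_center alone.

How it is judged (in metres and radians):
On the way, in this order (a step that is already met when the one before it is completed fails the run):
1. the bin is pressed down level on its stop (value of joint bin below 0.05 rad), for 0.2 s.
2. with the bearing in the hook's throat and still held, it is tugged outwards against the nose (more than 2 N) (contact force between the fingers and bearing above 1 N and contact force between bearing and stand above 2 N and x of bearing_center in the frame of stand between -0.007 and -0.002 m and y of bearing_center in the frame of stand between -0.01 and 0.01 m and z of bearing_center in the frame of stand above 0.19 m), for 0.2 s.
At the end, for the whole second after the job is handed in: The bin is level (within 0.06 rad of its stop), and the bearing hangs at rest in the throat of the hook, carried by the hook alone: its centre within 7 mm of the throat's middle along the hook and 12 mm across, more than 190 mm above the counter, not touched by the fingers (value of joint bin below 0.06 rad and contact force between bearing and stand above 0.5 N and contact force between the fingers and bearing below 0.05 N and x of bearing_center in the frame of stand between -0.007 and 0.007 m and y of bearing_center in the frame of stand between -0.012 and 0.012 m and z of bearing_center in the frame of stand above 0.19 m and linear speed of bearing below 0.03 m/s).
It fails at once if the bearing is pushed or pulled against the hook or its stand with more than 20 N (contact force between bearing and stand above 20 N).
It fails at once if a bystander is shifted more than 25 mm (distance of any of large_bearing, sight_cup, fitting_block, pin_spanner, seal_driver, grease_tin from where it was at the start of the episode above 0.025 m).
It also fails if it takes over 72 s, if anything falls off the work surface, if the arm or the gripper's body presses on something with over 40 N, if the wrist force passes 120 N, or if a joint passes its speed limit or range.

## Working session

There is one attempt and no reset: what is moved stays moved. The work goes in short steps, Python scripts to look and compute and a tool call to move; the robot and the scene stay as the last step left them, time stands still between calls to the robot, and variables do not carry over. Pictures are saved under pics/ and viewed, and the job is handed in when it is done.

Besides the shell and the picture viewer there is one more tool, called as name(argument=value, ...) on one line, values as JSON. arm_command: Moves the arm, as the interface text tells. Its arguments: {"type":"object","properties":{"series":{"type":"array","items":{"type":"array"}},"grip_force":{"type":"number"}},"required":["series"]}

```bash
ls; mkdir -p pics; cat > h.py <<'E'
import numpy as np, cv2
from station import robot
def snap(n,save=None):
    s=robot.snapshot(n)
    if save: cv2.imwrite('pics/'+save,cv2.cvtColor(s['img'],cv2.COLOR_RGB2BGR))
    return s
def K(s):
    f=210/np.tan(np.radians(s['vertical_fov'])/2)
    return np.array([[f,0,s['cx']],[0,f,s['cy']],[0,0,1.]]),np.array([s['k1'],0,0,0,0.])
def ray(s,px):
    k,d=K(s)
    u=cv2.undistortPointsIter(np.array([[px]],float),k,d,None,None,(3,50,1e-9))[0,0]
    R=cv2.Rodrigues(np.array(s['rvec'],float))[0];t=np.array(s['tvec'],float).ravel()
    v=R.T@np.array([u[0],u[1],1]);return -R.T@t,v/np.linalg.norm(v)
def plane(s,px,z):
    o,v=ray(s,px);return o+v*(z-o[2])/v[2]
def plane_y(s,px,y):
    o,v=ray(s,px);return o+v*(y-o[1])/v[1]
def tri(a,pa,b,pb):
    o1,v1=ray(a,pa);o2,v2=ray(b,pb)
    A=np.c_[v1,-v2];q=np.linalg.lstsq(A,o2-o1,rcond=None)[0]
    p1=o1+q[0]*v1;p2=o2+q[1]*v2
    return (p1+p2)/2,np.linalg.norm(p1-p2)
def proj(s,P):
    k,d=K(s);return cv2.projectPoints(np.array(P,float).reshape(-1,3),np.array(s['rvec'],float),np.array(s['tvec'],float),k,d)[0].reshape(-1,2)
import pickle
E
python3 - <<'E'
from h import *
for n in ['scene','side','wrist']:
    s=snap(n,n+'0.png');pickle.dump(s,open(n+'0.pkl','wb'))
    o,_=ray(s,(280,210));print(n,o,s['vertical_fov'],s['k1'])
print(robot.state())
E
```

```text
pics
scene [ 0.98225009 -0.91590156  0.9484917 ] 47.99573997574123 0.05529444886168395
side [ 0.02380999 -0.91740375  1.16694627] 47.73725360632039 -0.030737508246479178
wrist [0.57376379 0.08309017 0.37351257] 64.10061711182388 0.012680426579058749
{'time_s': 0.15, 'joint_positions': array([-7.99911069e+00,  1.79810361e+01,  2.59271575e+00,  7.46889682e+01,
        2.23426605e-03,  8.20028730e+01]), 'joint_velocities': array([ 0.10620016, -0.07733694,  0.26233246,  0.01920363,  0.10185663,
       -0.03403654]), 'joint_efforts': array([ 1.76330479e-03, -4.81067133e+01,  2.98815805e+01,  1.39078675e-02,
       -1.10673584e-04, -5.56924022e-05]), 'position': array([5.74638575e-01, 4.67614032e-05, 2.30618173e-01]), 'tool_rot': array([-99.65297773,  89.92267917, 170.34503706]), 'contact_force': array([ 0.09663854,  0.72032425, -0.17450201]), 'ft_torque': array([ 0.00020566, -0.00451876,  0.02274147]), 'width': 0.08542568950313825}
```

View pics/scene0.png

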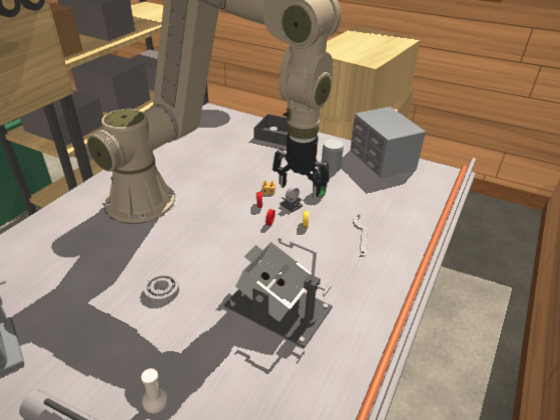

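View pics/side0.png

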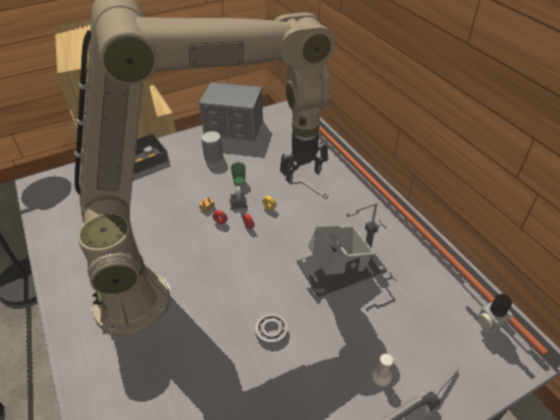

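View pics/wrist0.png

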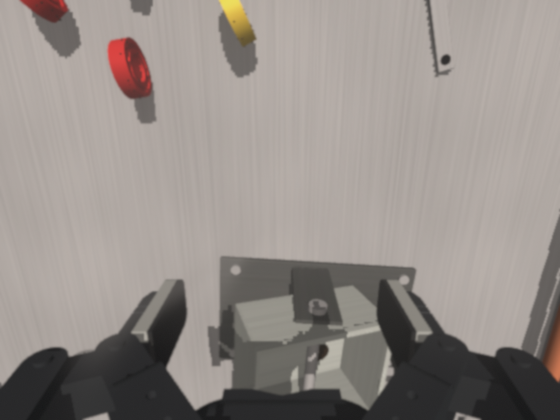

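```bash
python3 - <<'E'
import cv2
a=cv2.imread('pics/scene0.png');b=cv2.imread('pics/side0.png')
cv2.imwrite('pics/c1.png',cv2.resize(a[230:350,215:345],None,fx=6,fy=5,interpolation=cv2.INTER_CUBIC)[:600])
cv2.imwrite('pics/c1.png',cv2.resize(a[230:350,215:345],None,fx=5,fy=5,interpolation=cv2.INTER_CUBIC))
cv2.imwrite('pics/c2.png',cv2.resize(b[195:315,285:415],None,fx=5,fy=5,interpolation=cv2.INTER_CUBIC))
cv2.imwrite('pics/c3.png',cv2.resize(b[150:240,190:290],None,fx=6,fy=6,interpolation=cv2.INTER_CUBIC))
cv2.imwrite('pics/c4.png',cv2.resize(a[160:240,240:330],None,fx=6,fy=6,interpolation=cv2.INTER_CUBIC))
E
```

```text
(no output)
```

View pics/c1.png

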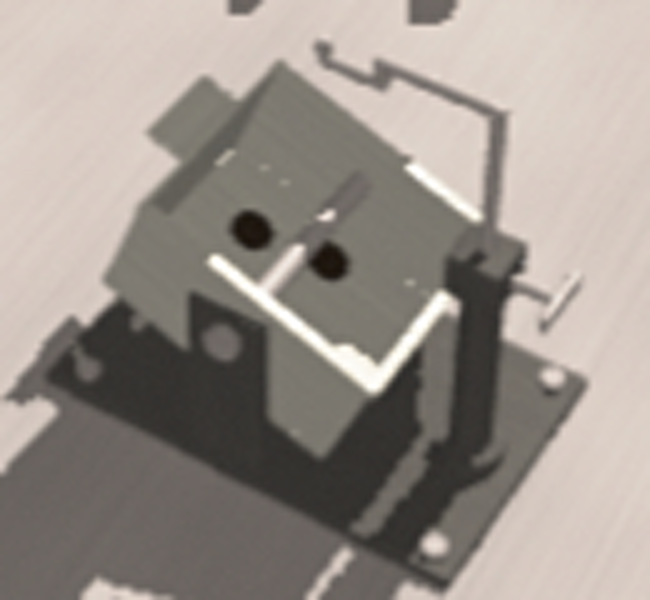

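View pics/c2.png

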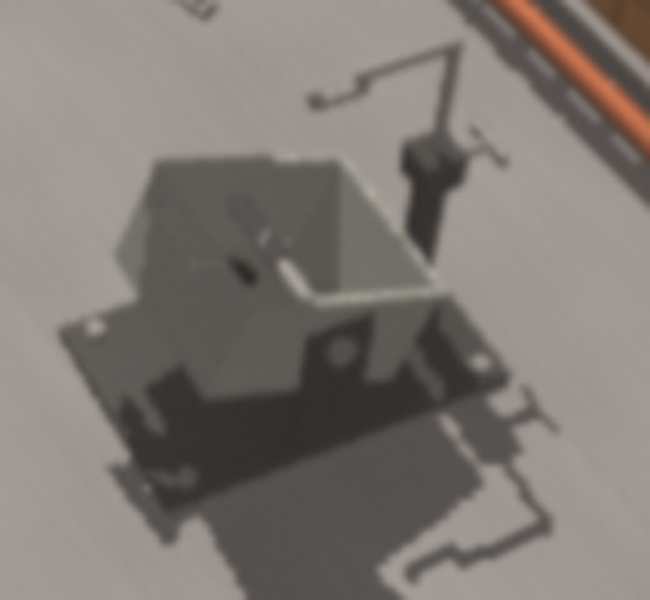

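View pics/c3.png

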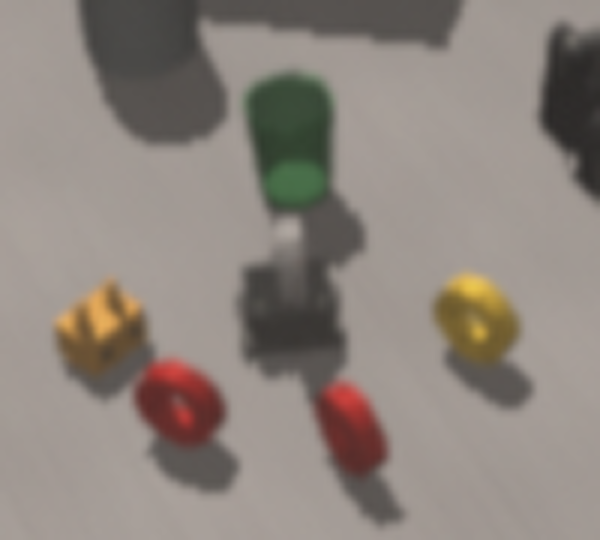

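View pics/c4.png

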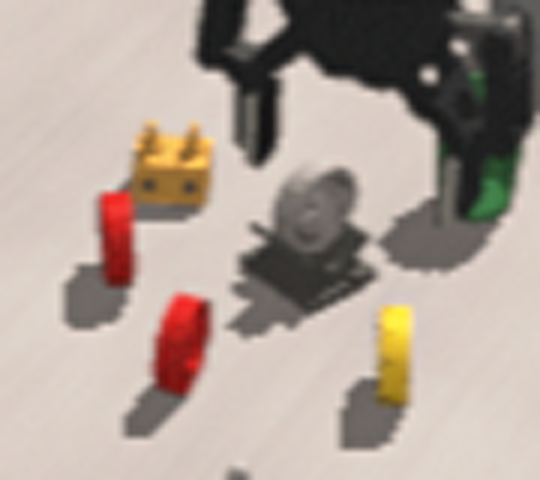

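```bash
python3 - <<'E'
from h import *
A=pickle.load(open('scene0.pkl','rb'));B=pickle.load(open('side0.pkl','rb'))
sc=lambda x,y:(215+x/5-.4,230+y/5-.4); si=lambda x,y:(285+x/5-.4,195+y/5-.4)
for n,p in dict(cFL=(60,330),cNL=(170,515),cNR=(505,380)).items(): print('side',n,plane(B,si(*p),.008))
for n,p in dict(cNL=(45,375),cNR=(445,590),cFR=(585,378)).items(): print('scene',n,plane(A,sc(*p),.008))
for n,a,b in [('plateNR',(445,585),(505,380)),('nose',(322,48),(316,103)),('inner bend',(380,80),(362,85)),('armend',(497,115),(458,47)),('clampTop',(487,245),(435,145)),('rimNR',(373,388),(437,290)),('rimNL',(212,260),(312,300)),('rimFar',(280,65),(160,160)),('rimFR',(480,220),(338,160)),('pivot',(222,342),(340,350))]:
    print(n,tri(A,sc(*a),B,si(*b)))
# bearing
s3=lambda x,y:(190+x/6-.4,150+y/6-.4); s4=lambda x,y:(240+x/6-.4,160+y/6-.4)
print('bearing',tri(A,s4(312,210),B,s3(290,262)))
print(plane(A,s4(312,210),.049),plane(B,s3(290,262),.049))
print('cradle corners side z0',[plane(B,s3(*p),.0).round(3) for p in [(243,358),(343,355)]])
print('cradle corners scene z0',[plane(A,s4(*p),.0).round(3) for p in [(308,310),(376,275),(238,265)]])
W=pickle.load(open('wrist0.pkl','rb'))
for p in [(221,257),(414,268),(236,269),(404,280)]: print('wrist plate',plane(W,p,.008))
print('tab?',tri(A,sc(150,130),B,si(117,255)), proj(W,[[.6,0,.1]]))
E
```

```text
side cFL [ 0.49890202 -0.10321894  0.008     ]
side cNL [ 0.48826438 -0.25489734  0.008     ]
side cNR [ 0.72112182 -0.26659828  0.008     ]
scene cNL [ 0.49089127 -0.24778605  0.008     ]
scene cNR [ 0.72870171 -0.26700663  0.008     ]
scene cFR [ 0.73647095 -0.11411275  0.008     ]
plateNR (array([ 0.7257186 , -0.26139228,  0.00132047]), np.float64(0.0025631252070279294))
nose (array([ 0.61192124, -0.18315558,  0.23121171]), np.float64(0.0044005935228326664))
inner bend (array([ 0.64332845, -0.18349502,  0.22793301]), np.float64(0.00019434036671585))
armend (array([ 0.70331943, -0.18913298,  0.23653598]), np.float64(0.002412927859319043))
clampTop (array([ 0.70311623, -0.18586101,  0.15252812]), np.float64(0.0012415132226619966))
rimNR (array([ 0.67427688, -0.24159117,  0.09393921]), np.float64(0.00028175622370900963))
rimNL (array([ 0.58520464, -0.23742118,  0.13054889]), np.float64(7.179457242416602e-05))
rimFar (array([ 0.55587371, -0.11687098,  0.14787436]), np.float64(0.00020987520402758163))
rimFR (array([ 0.67629838, -0.13105877,  0.10476483]), np.float64(0.0057476978246917484))
pivot (array([ 0.59861802, -0.25206585,  0.09441538]), np.float64(0.0010129367999180724))
bearing (array([0.4484645, 0.2265893, 0.0470187]), np.float64(0.0009762778410451072))
[0.44976899 0.22330461 0.049     ] [0.44792972 0.22525191 0.049     ]
cradle corners side z0 [array([0.409, 0.213, 0.   ]), array([0.461, 0.188, 0.   ])]
cradle corners scene z0 [array([0.461, 0.2  , 0.   ]), array([0.48 , 0.247, 0.   ]), array([0.408, 0.218, 0.   ])]
wrist plate [ 0.50086414 -0.09691477  0.008     ]
wrist plate [ 0.73471452 -0.11118932  0.008     ]
wrist plate [ 0.51823804 -0.11306156  0.008     ]
wrist plate [ 0.72454901 -0.12773516  0.008     ]
tab? (array([ 0.50616506, -0.1575211 ,  0.12120146]), np.float64(0.013147293997081)) [[312.43588261 202.29480935]]
```

```bash
python3 - <<'E'
from h import *
from scipy.spatial.transform import Rotation as R
A=pickle.load(open('scene0.pkl','rb'));B=pickle.load(open('side0.pkl','rb'))
s3=lambda x,y:(190+x/6-.4,150+y/6-.4)
print('cup',plane(B,s3(297,187),0),plane(B,s3(290,105),.07))
print('brass',plane(B,s3(100,345),0.01),'yellow',plane(B,s3(478,340),0.01),'red',plane(B,s3(350,430),.026),plane(B,s3(180,405),.026))
print('spanner',plane(B,(310,187),0))
st=robot.state()
print(R.from_euler('xyz',st['tool_rot'],degrees=True).as_matrix().round(3))
E
```

```text
cup [0.49830327 0.33596402 0.        ] [0.49671915 0.33108037 0.07      ]
brass [0.33629262 0.25223399 0.01      ] yellow [0.53194731 0.15255395 0.01      ] red [0.43000214 0.10734167 0.026     ] [0.35401584 0.16985553 0.026     ]
spanner [0.71361924 0.18178733 0.        ]
[[-0.001  1.    -0.   ]
 [ 0.    -0.    -1.   ]
 [-1.    -0.001 -0.   ]]
```

arm_command(series=[[0,[-20,-60,0],0.1],[0,[-36,-120,0],0.2],[0,[-36,-178,-20],0.3],[0,[-36,-178,-40],0.4],[0,[-36,-178,-55],0.5],[0,[-36,-178,-55],0.5]])

```text
time_s: 0.65
position: [0.5356, -0.1812, 0.1705]
tool_rot: [-128.0, 89.5, 170.6]
contact_force: [-0.8, 0.8, -1.2]
width: 0.0123
```

```bash
python3 - <<'E'
from h import *
a=snap('side','s1.png')['img'][140:290,290:430]; 
b=snap('scene')['img'][190:340,200:340]
im=np.hstack([cv2.resize(x,(400,428),interpolation=cv2.INTER_CUBIC) for x in(a,b)])
cv2.imwrite('pics/m1.png',im[:,:,::-1])
E
```

```text
(no output)
```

View pics/m1.png

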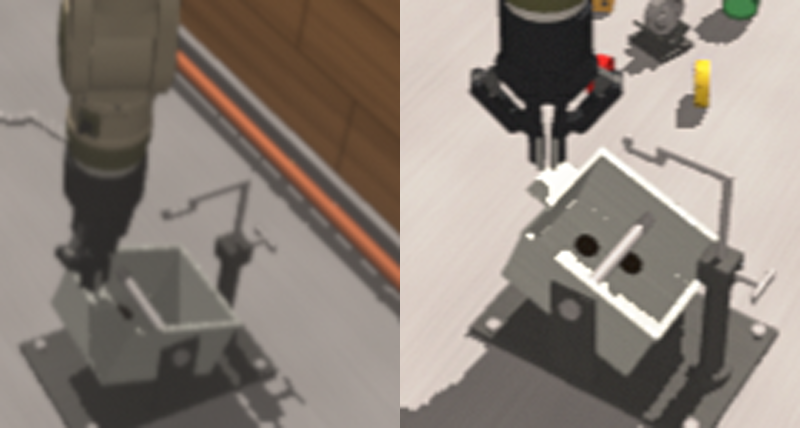

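arm_command(series=[[0,[1,2,-10],0],[0,[0,2,-15],0],[0,[-3,2,-20],0],[0,[-6,2,-25],0],[0,[-9,2,-30],0],[0,[-12,2,-35],0],[0,[-15,2,-40],0],[0,[-17,2,-44],0],[0,[-17,2,-46],0],[0,[-17,2,-46],0]])

```text
time_s: 1.58
position: [0.5195, -0.1763, 0.1274]
tool_rot: [-134.7, 89.6, 163.7]
contact_force: [0.1, 0.2, -0.0]
width: 0.0002
```

arm_command(series=[[0,[0,0,-3],0],[0,[0,0,-4],0],[0,[0,0,-5],0],[0,[0,0,-6],0],[0,[0,0,-6],0],[0,[0,0,-6],0]])

```text
time_s: 2.08
position: [0.5197, -0.1767, 0.1249]
tool_rot: [-117.1, 89.8, -178.7]
contact_force: [-7.4, 5.2, 23.8]
width: 0.0
```

```bash
python3 - <<'E'
from h import *
a=snap('side','s1.png')['img'][140:290,290:430]; 
b=snap('scene')['img'][190:340,200:340]
im=np.hstack([cv2.resize(x,(400,428),interpolation=cv2.INTER_CUBIC) for x in(a,b)])
cv2.imwrite('pics/m2.png',im[:,:,::-1])
E
```

```text
(no output)
```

View pics/m2.png

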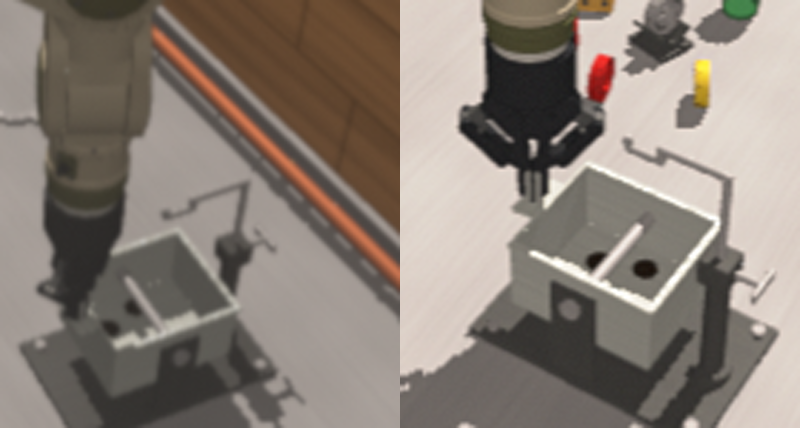

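arm_command(series=[[0,[0,0,-6],0],[0,[0,0,20],0],[0,[0,0,60],-0.1],[0,[0,-30,100],-0.2],[0,[0,-60,140],-0.3],[0,[0,-90,175],-0.4],[0,[20,-90,175],-0.5],[0,[20,-90,175],-0.5],[0,[20,-90,175],-0.5],[0,[20,-90,175],-0.5]])

```text
time_s: 3.02
position: [0.5392, -0.2664, 0.2986]
tool_rot: [-119.5, 89.7, 150.4]
contact_force: [-0.8, -0.3, -0.6]
width: -0.0
```

```bash
python3 - <<'E'
from h import *
s=snap('wrist','w1.png');pickle.dump(s,open('w1.pkl','wb'))
E
```

arm_command(series=[[0,[30,0,0],0],[0,[60,0,0],0],[0,[90,0,0],0],[0,[110,0,0],0],[0,[110,0,0],0],[0,[110,0,0],0],[0,[110,0,0],0]])

```text
time_s: 3.65
position: [0.6479, -0.265, 0.2975]
tool_rot: [-118.4, 89.5, 151.5]
contact_force: [-0.4, 0.1, 0.0]
width: -0.0
```

```bash
python3 - <<'E'
from h import *
s=snap('wrist','w2.png');pickle.dump(s,open('w2.pkl','wb'))
E
```

```text
(no output)
```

View pics/w1.png

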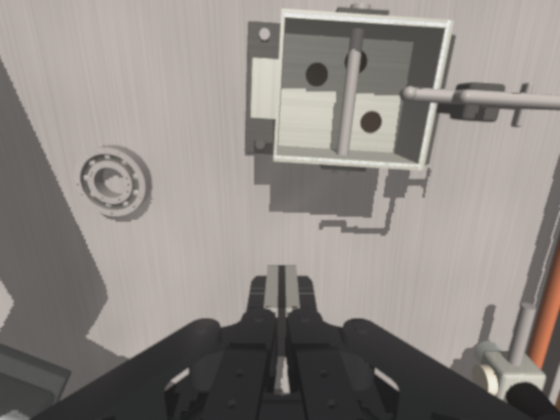

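View pics/w2.png

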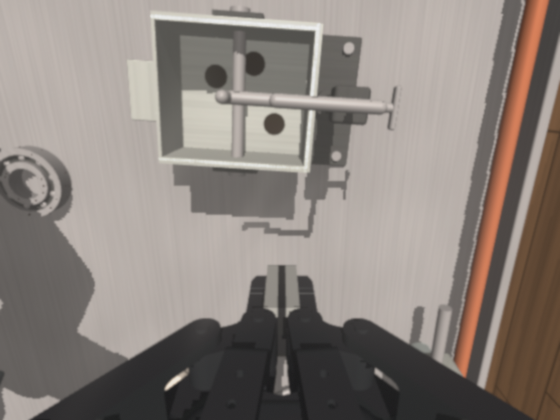

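```bash
python3 - <<'E'
from h import *
for n,(x0,y0) in dict(w1=(395,70),w2=(205,75)).items():
    im=cv2.imread(f'pics/{n}.png')[y0:y0+50,x0:x0+ (100 if n=='w1' else 200)]
    cv2.imwrite(f'pics/{n}c.png',cv2.resize(im,None,fx=(8 if n=='w1' else 4),fy=(8 if n=='w1' else 4),interpolation=cv2.INTER_CUBIC))
E
```

```text
(no output)
```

View pics/w1c.png

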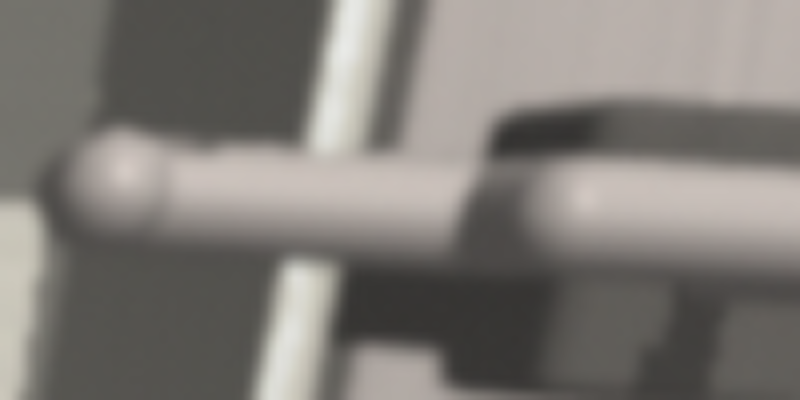

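View pics/w2c.png

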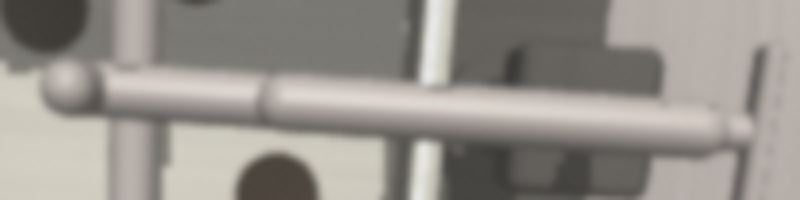

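```bash
python3 - <<'E'
from h import *
a=pickle.load(open('w1.pkl','rb'));b=pickle.load(open('w2.pkl','rb'))
A=pickle.load(open('scene0.pkl','rb'));B=pickle.load(open('side0.pkl','rb'))
p1=lambda x,y:(395+x/8-.44,70+y/8-.44);p2=lambda x,y:(205+x/4-.37,75+y/4-.37)
N,e=tri(a,p1(116,183),b,p2(72,86));print('nose',N,e)
print('arm elbow',tri(a,p1(565,210),b,p2(275,100)))
sc=lambda x,y:(215+x/5-.4,230+y/5-.4); si=lambda x,y:(285+x/5-.4,195+y/5-.4)
for n,s,p in [('sc',A,sc(322,48)),('si',B,si(316,103))]:
  print(n,[tri(s,p,w,q) for w,q in((a,p1(116,183)),(b,p2(72,86)))])
  print('proj',proj(s,N),p)
for z in (.232,.236,.24): print(z,plane(b,p2(722,131),z),plane(b,p2(285,100),z),plane(b,p2(72,86),z-.004))
# level bin rim corners at .125 and plate
for s,ps in((a,[(285,12),(451,23),(424,168),(276,160)]),(b,[(153,14),(320,26),(308,168),(161,160)])):
  q=np.array([plane(s,p,.125) for p in ps]);print(q.round(4),q.mean(0))
E
```

```text
nose [ 0.61238495 -0.17992702  0.23378447] 0.0003176959693205819
arm elbow (array([ 0.64211797, -0.18193131,  0.23955586]), np.float64(0.00016657828479653744))
sc [(array([ 0.61237702, -0.180213  ,  0.23203832]), np.float64(0.0015071097311477582)), (array([ 0.61176449, -0.18012062,  0.23131445]), np.float64(0.00040648115262871326))]
proj [[279.38573017 238.45024263]] (279.0, 239.2)
si [(array([ 0.61599655, -0.1795073 ,  0.22300782]), np.float64(0.00035446537414280917)), (array([ 0.6123655 , -0.18118555,  0.22689163]), np.float64(0.0032990278490198153))]
proj [[347.21611031 212.98453487]] (347.8, 215.2)
0.232 [ 0.70793751 -0.18642418  0.232     ] [ 0.64336292 -0.18199508  0.232     ] [ 0.61138659 -0.18001722  0.228     ]
0.236 [ 0.70679382 -0.18634986  0.236     ] [ 0.64345592 -0.18200558  0.236     ] [ 0.61207873 -0.18006469  0.232     ]
0.24 [ 0.70565013 -0.18627554  0.24      ] [ 0.64354893 -0.18201608  0.24      ] [ 0.61277086 -0.18011216  0.236     ]
[[ 0.5408 -0.1151  0.125 ]
 [ 0.6786 -0.1239  0.125 ]
 [ 0.673  -0.2452  0.125 ]
 [ 0.5325 -0.2373  0.125 ]] [ 0.60620702 -0.18035319  0.125     ]
[[ 0.5397 -0.1151  0.125 ]
 [ 0.678  -0.1239  0.125 ]
 [ 0.671  -0.2431  0.125 ]
 [ 0.5321 -0.2357  0.125 ]] [ 0.60521549 -0.17944081  0.125     ]
```

arm_command(series=[[0,[10,30,0],0],[0,[20,60,0],0],[0,[27,81,0],0],[0,[27,81,-25],0],[0,[27,81,-40],0],[0,[27,81,-49],0],[0,[27,81,-50],0],[0,[27,81,-50],0],[0,[27,81,-50],0],[0,[27,81,-50],0]])

```text
time_s: 4.53
position: [0.675, -0.1849, 0.2498]
tool_rot: [-120.9, 89.7, 148.9]
contact_force: [0.9, 0.3, -0.2]
width: 0.0002
```

arm_command(series=[[0,[0,0,-1],0],[0,[0,0,-2],0],[0,[0,0,-2],0],[0,[0,0,-2],0]])

```text
time_s: 4.87
position: [0.675, -0.185, 0.2479]
tool_rot: [-121.1, 89.7, 148.8]
contact_force: [0.2, 0.8, 0.4]
width: 0.0001
```

arm_command(series=[[0,[0,0,-1],0],[0,[0,0,-2],0],[0,[0,0,-2],0],[0,[0,0,-2],0]])

```text
time_s: 5.2
position: [0.675, -0.185, 0.2457]
tool_rot: [-120.8, 89.6, 149.1]
contact_force: [-0.1, -0.4, -0.3]
width: 0.0
```

arm_command(series=[[0,[0,0,-1],0],[0,[0,0,-2],0],[0,[0,0,-2],0],[0,[0,0,-2],0]])

```text
time_s: 5.53
position: [0.6749, -0.1849, 0.2435]
tool_rot: [-120.4, 89.6, 149.4]
contact_force: [-0.8, -0.2, 0.2]
width: -0.0001
```

arm_command(series=[[0,[0,0,-1],0],[0,[0,0,-1.5],0],[0,[0,0,-1.5],0],[0,[0,0,-1.5],0]])

```text
time_s: 5.87
position: [0.6749, -0.1849, 0.242]
tool_rot: [-120.2, 89.6, 149.7]
contact_force: [-0.3, -0.4, 0.0]
width: -0.0
```

arm_command(series=[[0,[0,0,-1],0],[0,[0,0,-1.5],0],[0,[0,0,-1.5],0],[0,[0,0,-1.5],0]])

```text
time_s: 6.2
position: [0.675, -0.185, 0.2413]
tool_rot: [-121.4, 89.7, 148.4]
contact_force: [-1.2, -0.0, 4.6]
width: 0.0005
```

arm_command(series=[[0,[0,0,-1],0],[0,[0,0,-1.5],0],[0,[0,0,-1.5],0],[0,[0,0,-1.5],0]])

```text
time_s: 6.53
position: [0.6751, -0.185, 0.2412]
tool_rot: [-125.6, 89.8, 144.3]
contact_force: [-1.9, 0.9, 7.7]
width: -0.0004
```

arm_command(series=[[30,[0,0,40],0],[60,[-15,20,65],0.1],[85,[-34,55,65],0.22],[85,[-54,90,65],0.34],[85,[-73,125,65],0.46],[85,[-92,160,65],0.58],[85,[-111,195,60],0.7],[85,[-130,230,40],0.82],[85,[-149,265,20],0.94],[85,[-168,300,0],1.06],[85,[-187,335,-30],1.17],[85,[-206,370,-60],1.17],[85,[-226,405,-80],1.17],[85,[-226,409,-100],1.17],[85,[-226,409,-100],1.17],[85,[-226,409,-100],1.17],[85,[-226,409,-100],1.17]])

```text
time_s: 7.95
position: [0.4494, 0.224, 0.1414]
tool_rot: [-118.6, 89.8, -141.7]
contact_force: [0.2, -0.6, 0.0]
width: 0.0851
```

```bash
python3 - <<'E'
from h import *
from scipy.spatial.transform import Rotation as R
s=snap('wrist','w3.png');pickle.dump(s,open('w3.pkl','wb'))
st=robot.state();M=R.from_euler('xyz',st['tool_rot'],degrees=True).as_matrix();print(st['position'],M[:,0],np.degrees(np.arctan2(M[1,1],M[0,1])))
E
```

```text
[0.4503074  0.22375038 0.14213338] [-0.00155272 -0.00186048 -0.99999706] 66.84438945159297
```

View pics/w3.png

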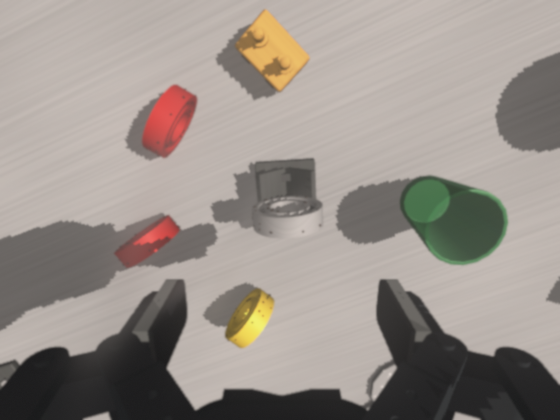

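```bash
python3 - <<'E'
from h import *
s=pickle.load(open('w3.pkl','rb'))
im=cv2.imread('pics/w3.png')[145:245,235:345];cv2.imwrite('pics/w3c.png',cv2.resize(im,None,fx=6,fy=6,interpolation=cv2.INTER_CUBIC))
E
```

```text
(no output)
```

View pics/w3c.png

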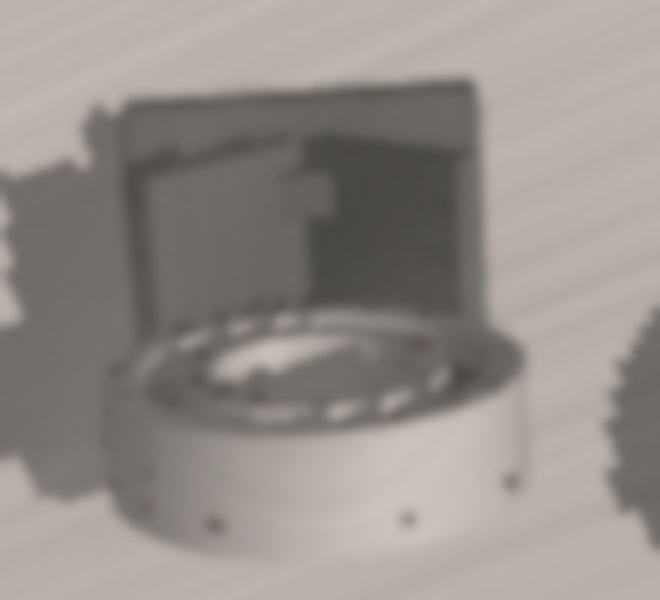

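```bash
python3 - <<'E'
from h import *
s=pickle.load(open('w3.pkl','rb'))
c=lambda x,y:(235+x/6-.42,145+y/6-.42)
q=[plane(s,c(*p),.049) for p in[(108,378),(525,350),(115,485),(526,460)]]
for x in q:print(x)
ang=lambda d:np.degrees(np.arctan2(d[1],d[0]))
print(ang(q[1]-q[0]),ang(q[3]-q[2]),np.linalg.norm((q[1]-q[0])),np.linalg.norm(q[2]-q[0]),np.mean(q,0))
r=[plane(s,c(*p),.008) for p in[(125,102),(472,80)]];print(ang(r[1]-r[0]),np.linalg.norm(r[1]-r[0]))
r=[plane(s,c(*p),.032) for p in[(137,155),(462,150)]];print(ang(r[1]-r[0]),np.linalg.norm(r[1]-r[0]))
E
```

```text
[0.43309128 0.20717741 0.049     ]
[0.4497269  0.25561807 0.049     ]
[0.44621979 0.20212886 0.049     ]
[0.46316627 0.25064807 0.049     ]
71.04636821187742 70.74703617472778 0.051217593551875634 0.014065756888304096 [0.44805106 0.2288931  0.049     ]
70.6300739548539 0.047831435834848335
67.89448420672224 0.041248799843132365
```

arm_command(series=[[85,[-2,4.5,-30],0.067],[85,[-2,4.5,-60],0.067],[85,[-2,4.5,-90],0.067],[85,[-2,4.5,-108],0.067],[85,[-2,4.5,-113],0.067],[85,[-2,4.5,-113],0.067],[85,[-2,4.5,-113],0.067]], grip_force=40)

```text
time_s: 8.58
position: [0.4501, 0.2279, 0.0305]
tool_rot: [-41.6, 89.9, -61.0]
contact_force: [-0.2, 0.7, 0.3]
width: 0.0849
```

```bash
python3 - <<'E'
from h import *
s=snap('wrist','w4.png')
st=robot.state();print(st['position'],st['contact_force'])
E
```

```text
[0.4503951  0.22820788 0.03094299] [0.42388235 0.03300817 0.19666948]
```

View pics/w4.png

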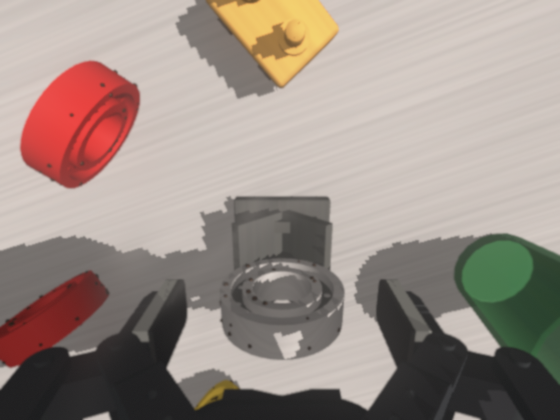

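arm_command(series=[[70,[-1.5,0,-2],0],[55,[-1.5,0,-2],0],[45,[-1.5,0,-2],0],[45,[-1.5,0,-2],0],[45,[-1.5,0,-2],0],[45,[-1.5,0,-2],0],[45,[-1.5,0,-2],0]])

```text
time_s: 9.22
position: [0.4497, 0.2282, 0.0303]
tool_rot: [2.1, 89.8, -17.3]
contact_force: [-1.0, -1.6, 6.4]
width: 0.0512
```

```bash
python3 - <<'E'
from h import *
s=snap('wrist','w5.png')
st=robot.state();print(st['position'],st['contact_force'],st['width'])
E
```

```text
[0.4497227  0.22826344 0.0302813 ] [-0.4283399  -2.14842124  6.31864634] 0.05076324978391929
```

View pics/w5.png

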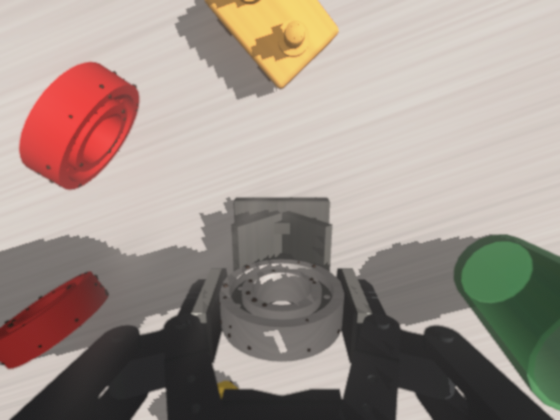

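arm_command(series=[[45,[0,0,15],0],[45,[0,0,40],0],[45,[0,0,75],0],[45,[5,-15,110],0],[45,[15,-45,145],0.03],[45,[25,-80,175],0.06],[45,[35,-115,205],0.1],[45,[45,-150,215],0.14],[45,[55,-185,215],0.18],[45,[65,-220,215],0.22],[45,[75,-255,215],0.272],[45,[85,-290,215],0.272],[45,[95,-325,210],0.272],[45,[105,-360,205],0.272],[45,[113,-385,205],0.272],[45,[117,-400,205],0.272],[45,[119,-405,205],0.272],[45,[119,-405,205],0.272],[45,[119,-405,205],0.272],[45,[119,-405,205],0.272]])

```text
time_s: 10.93
position: [0.5684, -0.175, 0.2356]
tool_rot: [10.5, 89.8, 6.8]
contact_force: [0.5, -0.3, -1.0]
width: 0.0509
```

```bash
cat > look.py <<'E'
from h import *
import sys
from scipy.spatial.transform import Rotation as R
n=sys.argv[1]
s=snap('wrist',f'{n}.png');pickle.dump(s,open(f'{n}.pkl','wb'))
st=robot.state();M=R.from_euler('xyz',st['tool_rot'],degrees=True).as_matrix();print(st['time_s'],st['position'],st['contact_force'],st['width'],M[:,0].round(4),np.degrees(np.arctan2(M[1,1],M[0,1])))
a=snap('side');b=snap('scene');pickle.dump((a,b),open(f'{n}ss.pkl','wb'))
im=np.hstack([cv2.resize(x,(400,428),interpolation=cv2.INTER_CUBIC) for x in(a['img'][140:290,290:430],b['img'][190:340,200:340])])
cv2.imwrite(f'pics/{n}ss.png',im[:,:,::-1])
E
python3 look.py w6
```

```text
10.9833 [ 0.56846153 -0.17499425  0.23573368] [-0.92868407 -0.53770526 -0.99835349] 0.05131721122514933 [ 4.2e-03  2.0e-04 -1.0e+00] 86.32086906488469
```

View pics/w6.png

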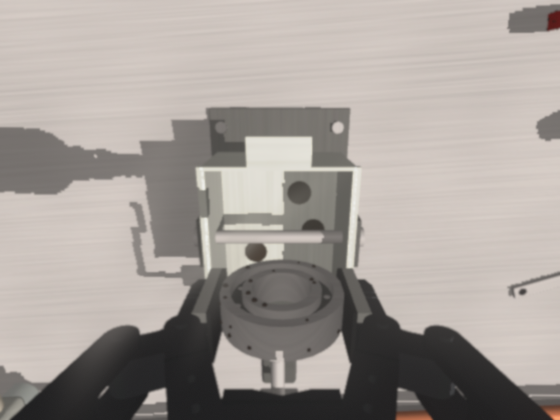

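View pics/w6ss.png

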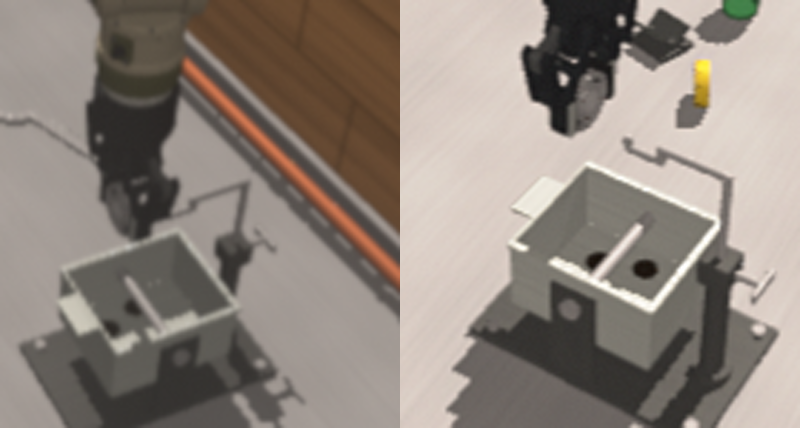

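```bash
python3 - <<'E'
from h import *
s=pickle.load(open('w6.pkl','rb'))
for z in(.2544,):
    q=[plane(s,p,z) for p in [(220,297),(343.5,297)]];print(q,np.mean(q,0),np.linalg.norm(q[1]-q[0]))
q=[plane(s,p,.125) for p in [(200,170),(358,170)]];print('rim',q,np.mean(q,0))
q=[plane(s,p,.125) for p in [(246,163),(312,163)]];print('tab',q,np.mean(q,0))
q=[plane(s,p,.003) for p in [(209,108),(349,108)]];print('plate',q,np.mean(q,0))
print('stem',plane(s,(278.5,375),.24))
im=cv2.imread('pics/w6.png')[240:400,200:360];cv2.imwrite('pics/w6c.png',cv2.resize(im,None,fx=3.7,fy=3.7,interpolation=cv2.INTER_CUBIC))
E
```

```text
[array([ 0.56260563, -0.2009569 ,  0.2544    ]), array([ 0.5659915 , -0.14829569,  0.2544    ])] [ 0.56429857 -0.17462629  0.2544    ] 0.052769941014971365
rim [array([ 0.53229552, -0.23486856,  0.125     ]), array([ 0.53996924, -0.11435913,  0.125     ])] [ 0.53613238 -0.17461384  0.125     ]
tab [array([ 0.52914992, -0.19928785,  0.125     ]), array([ 0.53233331, -0.14926965,  0.125     ])] [ 0.53074162 -0.17427875  0.125     ]
plate [array([ 0.48986621, -0.24700333,  0.003     ]), array([ 0.49931173, -0.09803212,  0.003     ])] [ 0.49458897 -0.17251773  0.003     ]
stem [ 0.6205055  -0.17983833  0.24      ]
```

View pics/w6c.png

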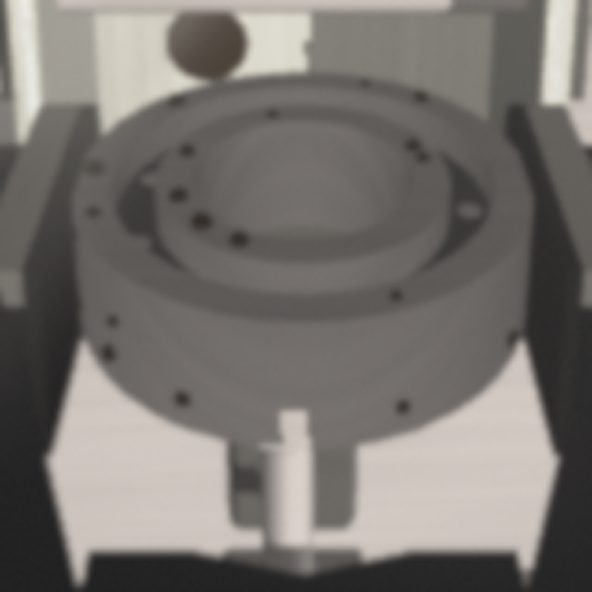

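arm_command(series=[[45,[4,-1,-8],0],[45,[8,-2,-16],0],[45,[14,-3,-23],0],[45,[18,-3,-25],0],[45,[18,-3,-25],0],[45,[18,-3,-25],0],[45,[18,-3,-25],0]])

```text
time_s: 11.67
position: [0.5867, -0.1783, 0.2107]
tool_rot: [3.9, 89.8, 0.2]
contact_force: [-0.3, 0.8, -1.8]
width: 0.051
```

```bash
python3 look.py w7; python3 - <<'E'
import cv2
im=cv2.imread('pics/w7.png')[240:400,200:360];cv2.imwrite('pics/w7c.png',cv2.resize(im,None,fx=3.7,fy=3.7,interpolation=cv2.INTER_CUBIC))
E
```

```text
11.7167 [ 0.58667509 -0.17838336  0.21093682] [-0.14729492 -0.92700919 -0.94322053] 0.05078652662461847 [ 4.5e-03 -2.0e-04 -1.0e+00] 86.30776774988054
```

View pics/w7c.png

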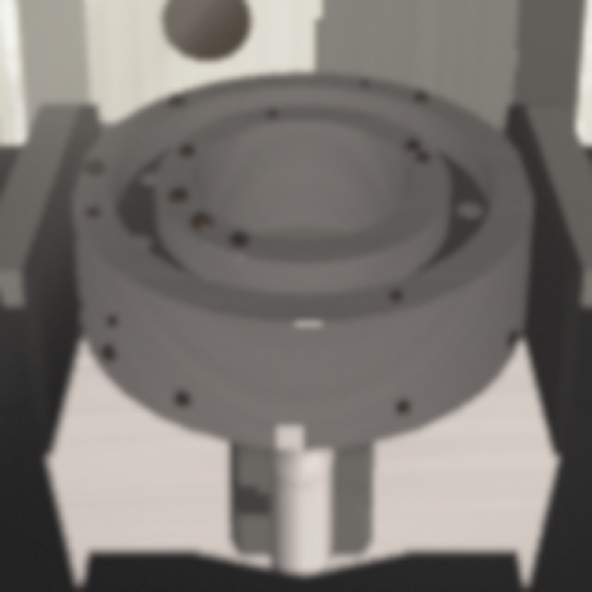

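View pics/w7ss.png

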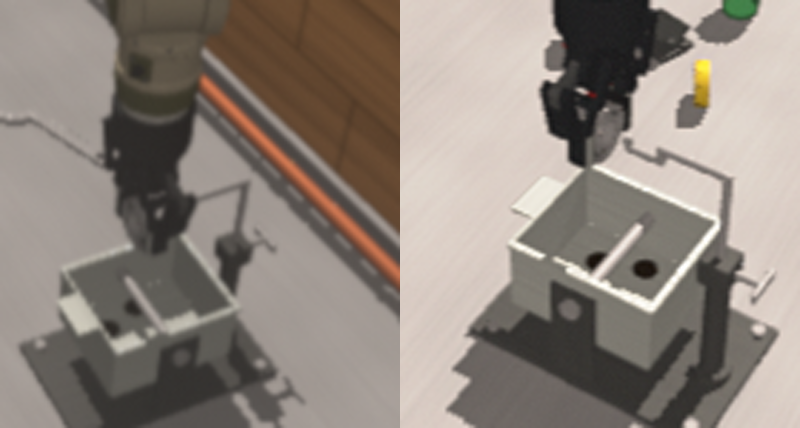

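```bash
python3 - <<'E'
from h import *
a,b=pickle.load(open('w7ss.pkl','rb'))
c=np.array([.5872,-.1783,.2296])
print(proj(b,[c,c+[0.0075,0,0],c+[0,0,.026]]),proj(b,[[.6124,-.18,.2333]]))
im=b['img'][205:265,250:310,::-1];cv2.imwrite('pics/w7d.png',cv2.resize(im,None,fx=10,fy=10,interpolation=cv2.INTER_CUBIC))
E
```

```text
[[270.12754244 235.93974349]
 [272.95357557 236.96850637]
 [270.2439578  227.35365253]] [[279.37210877 238.62934601]]
```

View pics/w7d.png

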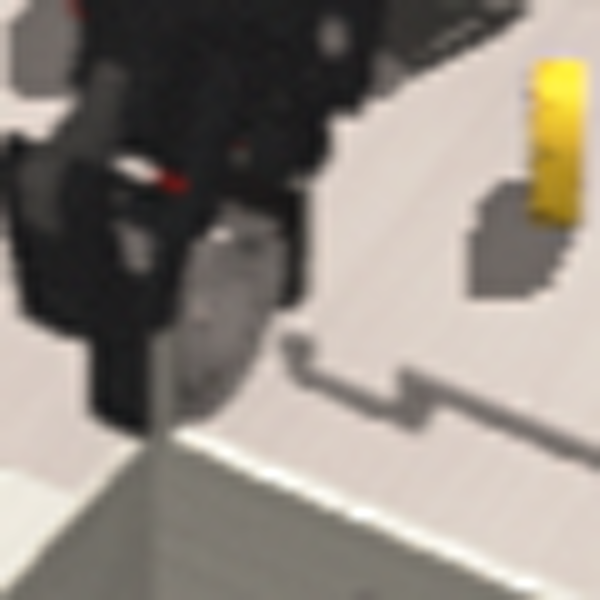

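arm_command(series=[[45,[5,-0.3,0],0],[45,[10,-0.6,0],0],[45,[14,-0.9,0],0],[45,[18,-1.2,0],0],[45,[22,-1.4,0],0],[45,[22,-1.4,0],0],[45,[22,-1.4,0],0]])

```text
time_s: 12.4
position: [0.6089, -0.1798, 0.2109]
tool_rot: [1.3, 89.7, -2.4]
contact_force: [0.3, -0.8, -1.6]
width: 0.0505
```

```bash
python3 look.py w8; python3 - <<'E'
from h import *
im=cv2.imread('pics/w8.png')[240:400,200:360];im=cv2.resize(im,None,fx=2.5,fy=2.5,interpolation=cv2.INTER_CUBIC)
a,b=pickle.load(open('w8ss.pkl','rb'))
im2=cv2.resize(b['img'][205:265,250:310,::-1],(400,400),interpolation=cv2.INTER_CUBIC)
cv2.imwrite('pics/w8c.png',np.hstack([im,im2]))
E
```

```text
12.45 [ 0.60865075 -0.17971639  0.21092264] [-0.09455327 -0.28473134 -1.62927658] 0.05112012157189337 [ 4.4e-03 -2.0e-04 -1.0e+00] 86.31435818894259
```

View pics/w8c.png

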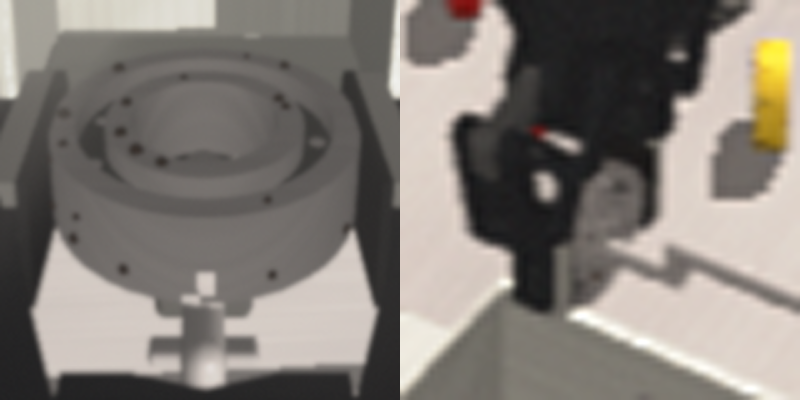

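arm_command(series=[[45,[5,-0.3,0],0],[45,[10,-0.6,0],0],[45,[14,-0.9,0],0],[45,[17,-1.1,0],0],[45,[19,-1.2,0],0],[45,[19,-1.2,0],0],[45,[19,-1.2,0],0]])

```text
time_s: 13.13
position: [0.6275, -0.1809, 0.2109]
tool_rot: [1.9, 89.8, -1.8]
contact_force: [-0.1, -0.0, -1.4]
width: 0.0511
```

```bash
python3 look.py w9; python3 - <<'E'
from h import *
im=cv2.imread('pics/w9.png')[240:400,200:360];im=cv2.resize(im,None,fx=2.5,fy=2.5,interpolation=cv2.INTER_CUBIC)
a,b=pickle.load(open('w9ss.pkl','rb'))
im2=cv2.resize(b['img'][205:265,250:310,::-1],(400,400),interpolation=cv2.INTER_CUBIC)
cv2.imwrite('pics/w9c.png',np.hstack([im,im2]))
E
```

```text
13.1833 [ 0.62741256 -0.18091669  0.21093516] [ 0.897299    0.2790633  -1.87235374] 0.0513526345514647 [ 4.2e-03 -1.0e-04 -1.0e+00] 86.30708921694823
```

View pics/w9c.png

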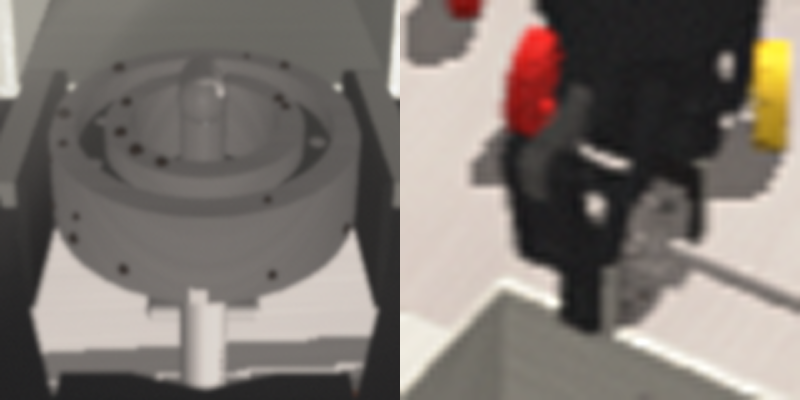

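```bash
python3 - <<'E'
from h import *
s=pickle.load(open('w9.pkl','rb'))
print('nose',plane(s,(281.0,279.7),.2333))
for r in (292,294,297): print('face',np.mean([plane(s,(220,r),.2296),plane(s,(343.5,r),.2296)],0))
E
```

```text
nose [ 0.61292595 -0.18018748  0.2333    ]
face [ 0.62101057 -0.1803788   0.2296    ]
face [ 0.62198847 -0.18044034  0.2296    ]
face [ 0.62346337 -0.18053318  0.2296    ]
```

arm_command(series=[[45,[0,0,-3],0],[45,[0,0,-6],0],[45,[0,0,-9],0],[45,[0,0,-11],0],[45,[0,0,-11],0],[45,[0,0,-11],0]])

```text
time_s: 13.78
position: [0.6271, -0.1809, 0.1997]
tool_rot: [4.8, 89.8, 1.1]
contact_force: [0.2, -0.6, -1.6]
width: 0.051
```

arm_command(series=[[45,[0,0,-0.5],0],[45,[0,0,-1],0],[45,[0,0,-1],0],[45,[0,0,-1],0]])

```text
time_s: 14.12
position: [0.6272, -0.1808, 0.1988]
tool_rot: [4.1, 89.8, 0.4]
contact_force: [0.2, -0.5, -1.4]
width: 0.0512
```

arm_command(series=[[45,[0,0,-0.5],0],[45,[0,0,-0.5],0],[45,[0,0,-0.5],0]])

```text
time_s: 14.37
position: [0.6273, -0.1809, 0.1984]
tool_rot: [2.6, 89.8, -1.1]
contact_force: [-0.4, 0.5, -0.2]
width: 0.051
```

arm_command(series=[[45,[0,0,-0.5],0],[45,[0,0,-0.5],0],[45,[0,0,-0.5],0]])

```text
time_s: 14.62
position: [0.6273, -0.1809, 0.1984]
tool_rot: [-0.1, 89.7, -3.8]
contact_force: [-1.5, 0.7, 2.2]
width: 0.0514
```

arm_command(series=[[45,[0,0,-0.5],0],[45,[0,0,-0.5],0],[45,[0,0,-0.5],0]])

```text
time_s: 14.87
position: [0.6274, -0.1809, 0.1983]
tool_rot: [-2.3, 89.7, -6.0]
contact_force: [-1.3, 0.9, 3.7]
width: 0.0511
```

arm_command(series=[[45,[-1,0,0.3],0],[45,[-2,0.1,0.4],0],[45,[-3,0.2,0.4],0],[45,[-3,0.2,0.4],0],[45,[-3,0.2,0.4],0]])

```text
time_s: 15.28
position: [0.6251, -0.1809, 0.1985]
tool_rot: [-2.1, 89.6, -5.8]
contact_force: [5.1, -0.0, -3.0]
width: 0.0513
```

arm_command(series=[[45,[-0.5,0,0],0],[45,[-1,0,0],0],[45,[-1,0,0],0]])

```text
time_s: 15.53
position: [0.625, -0.1809, 0.1985]
tool_rot: [-0.9, 89.5, -4.5]
contact_force: [6.1, -0.5, -1.2]
width: 0.0513
```

arm_command(series=[[45,[-1,0,0],0],[45,[-1,0,0],0],[45,[-1,0,0],0],[45,[-1,0,0],0],[45,[-1,0,0],0],[45,[-1,0,0],0]])

```text
time_s: 16.03
position: [0.625, -0.1809, 0.1985]
tool_rot: [0.2, 89.4, -3.5]
contact_force: [6.3, 0.8, -2.6]
width: 0.0508
```

```bash
python3 look.py w10; python3 - <<'E'
from h import *
im=cv2.imread('pics/w10.png')[240:400,200:360];im=cv2.resize(im,None,fx=2.5,fy=2.5,interpolation=cv2.INTER_CUBIC)
a,b=pickle.load(open('w10ss.pkl','rb'))
im2=cv2.resize(b['img'][205:265,250:310,::-1],(400,400),interpolation=cv2.INTER_CUBIC)
cv2.imwrite('pics/w10c.png',np.hstack([im,im2]))
E
```

```text
16.0833 [ 0.62502697 -0.18087562  0.19847795] [ 6.79112411 -0.29826789 -2.05558477] 0.050938530924341745 [ 1.010e-02 -6.000e-04 -9.999e-01] 86.33767083474427
```

View pics/w10c.png

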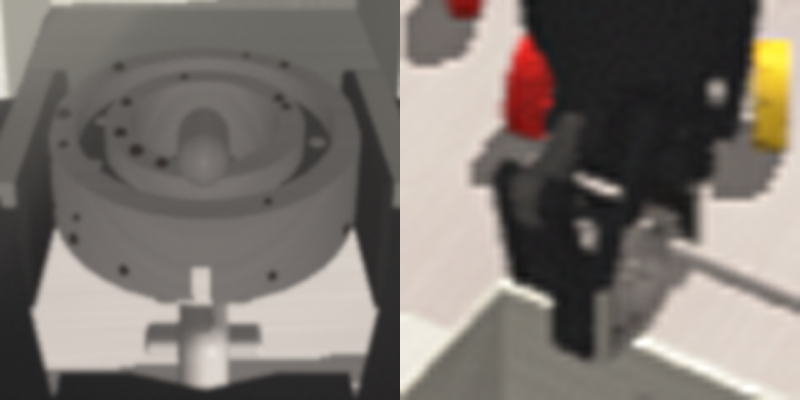

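arm_command(series=[[45,[1,0,0],0],[45,[2.5,-0.1,0],0],[45,[2.5,-0.1,-0.5],0],[45,[2.5,-0.1,-0.7],0],[45,[2.5,-0.1,-0.7],0]])

```text
time_s: 16.6
position: [0.6268, -0.1809, 0.1983]
tool_rot: [-0.4, 89.5, -4.1]
contact_force: [-5.4, 1.1, 5.0]
width: 0.0508
```

arm_command(series=[[54,[0,0,0],0],[56,[0,0,0],0],[60,[0,0,0],0],[66,[0,0,0],0],[75,[0,0,0],0],[80,[0,0,0],0],[80,[0,0,0],0],[80,[0,0,0],0]])

```text
time_s: 17.27
position: [0.6268, -0.1809, 0.1982]
tool_rot: [-0.3, 89.5, -4.0]
contact_force: [-0.0, 0.0, -0.0]
width: 0.0803
```

```bash
python3 look.py w11; python3 - <<'E'
from h import *
im=cv2.imread('pics/w11.png')[240:400,200:360];im=cv2.resize(im,None,fx=2.5,fy=2.5,interpolation=cv2.INTER_CUBIC)
a,b=pickle.load(open('w11ss.pkl','rb'))
im2=cv2.resize(b['img'][205:265,250:310,::-1],(400,400),interpolation=cv2.INTER_CUBIC)
cv2.imwrite('pics/w11c.png',np.hstack([im,im2]))
E
```

```text
17.3167 [ 0.62681854 -0.18087931  0.19824546] [-0.2585814  -0.19695301  0.51592888] 0.08004181935129459 [ 9.2e-03 -6.0e-04 -1.0e+00] 86.33054188890402
```

View pics/w11c.png

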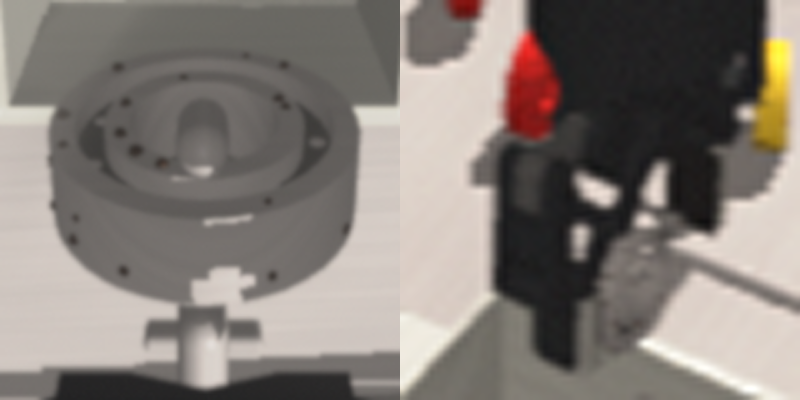

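arm_command(series=[[85,[0,0,5],0],[85,[0,0,15],0],[85,[0,0,30],0],[85,[0,0,50],0],[85,[0,0,75],0],[85,[0,0,100],0],[85,[0,0,120],0],[85,[-60,60,130],0],[85,[-90,90,130],0],[85,[-90,120,130],0],[85,[-90,120,130],0],[85,[-90,120,130],0],[85,[-90,120,130],0],[85,[-90,120,130],0],[85,[-90,120,130],0],[85,[-90,120,130],0]])

```text
time_s: 18.75
position: [0.5374, -0.0619, 0.328]
tool_rot: [-0.7, 89.5, -4.5]
contact_force: [-0.3, -0.1, 0.2]
width: 0.0845
```

```bash
python3 look.py w12; python3 - <<'E'
from h import *
a,b=pickle.load(open('w12ss.pkl','rb'))
A=pickle.load(open('scene0.pkl','rb'))['img']
cv2.imwrite('pics/w12f.png',b['img'][:,:,::-1])
cv2.imwrite('pics/w12g.png',a['img'][:,:,::-1])
E
```

```text
18.8 [ 0.53733054 -0.06189801  0.32784915] [0.27986414 0.46399011 0.40237641] 0.08476914440723261 [ 8.7e-03 -6.0e-04 -1.0e+00] 86.25307083988471
```

View pics/w12ss.png

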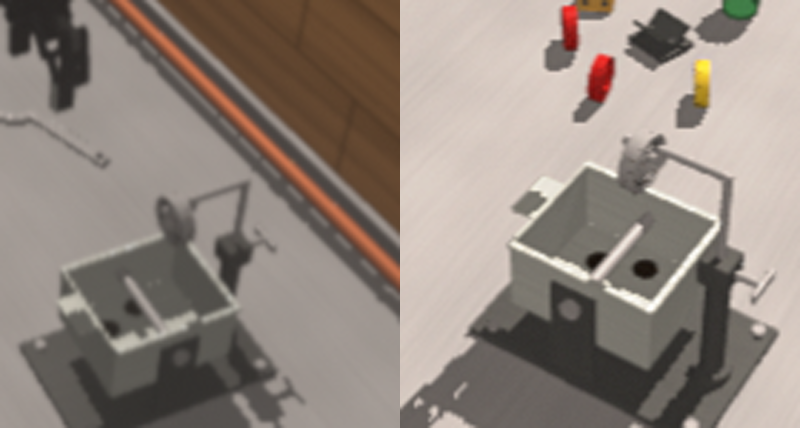

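View pics/w12g.png

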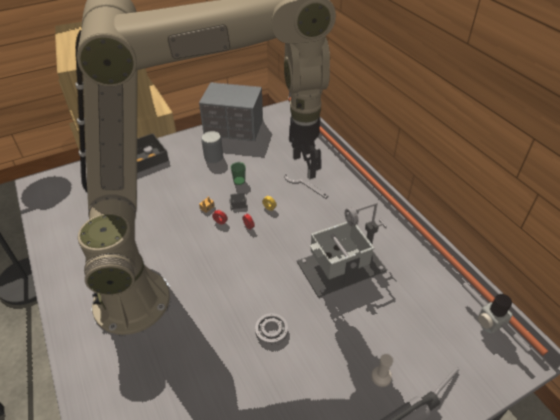

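arm_command(series=[[85,[0,0,0],0],[85,[0,0,0],0],[85,[0,0,0],0],[85,[0,0,0],0],[85,[0,0,0],0],[85,[0,0,0],0],[85,[0,0,0],0],[85,[0,0,0],0],[85,[0,0,0],0],[85,[0,0,0],0],[85,[0,0,0],0],[85,[0,0,0],0]])

```text
time_s: 19.9
position: [0.5371, -0.0617, 0.3278]
tool_rot: [0.3, 89.5, -3.4]
contact_force: [0.2, -0.5, -0.5]
width: 0.0851
```

```bash
python3 - <<'E'
from h import *
a,b=pickle.load(open('w12ss.pkl','rb'))
fr=[snap('scene')['img'].astype(int) for _ in range(3)]
for f in fr: print(np.abs(f-b['img'].astype(int))[230:262,270:305].max(), np.abs(f-fr[0])[230:262,270:305].max())
print(robot.state()['time_s']); robot.hand_in()
E
```

```text
16 0
17 3
15 3
20.05
the job is handed in; nothing more can be done
```

The pitted bearing now hangs on the drip hook, the bin is level, and I handed the job in at 20 s of the 72 s allowed.

- **Bin:** I pressed the tab down until the bin met its stop, at about 24 N and tab height 125 mm. The later pictures show the bin still level.
- **Hook height:** I touched the top of the hook's arm with the closed fingers, with at most about 8 N. That put the throat floor at about 229 mm, which agrees with the camera estimate of 228 to 229.5 mm.
- **Hanging:** I took the steel bearing from the cradle and brought it in over the nose with no contact. I then let it down until the hook carried it.
- **Tug:** I pulled it outwards against the nose at about 6 N for more than 0.5 s. It was caught, and the contact forces I read on the tool stayed around 7 N, well under the 20 N limit.
- **Release:** I recentred it, opened the fingers and withdrew straight up.

**Last checks:** The finger force was zero after opening, and the pictures show the bearing hanging in the throat, clear of the gripper. Frames taken in the last fraction of a second before hand-in match almost exactly. Over the second before that there were small pixel changes of 15 to 17 levels, which I took as noise or shading. The bystanders looked unmoved in the side picture, though I did not measure their positions again.

The one disagreement was in the bearing's position along its axis in the grip, where views differed by up to about 2 to 4 mm. A view of the nose through the bore, and then contact with the nose, settled it.

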